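# Take the green clamp dog out of the board holder

## Task

Remove the green clamp dog from the circuit-board holder: slide it along its T-slot rail to the open end, out of the slot, and lift it away. Set it down standing upright on its foot in the blue parts tray, without dropping it, and let go. Leave the red clamp dog where it is.

Things in the scene. Friction and masses are not known exactly. Their poses are not given: they have to be found in the camera images.
- dog_green: Clamp dog, about 160 g: steel foot 34 (x) x 28 (y) x 6.5 mm, neck 10 mm wide, then a green block 30 (x) x 24 (y), 18 to 66 mm above the origin, to grip across its 24 mm sides. Origin: centre of the foot's underside; x along the rail to its open end, z up. Starts in either rail, foot on the slot floor; slides freely lengthwise, the lips hold it down.
- dog_red: Clamp dog, about 160 g: steel foot 34 (x) x 28 (y) x 6.5 mm, neck 10 mm wide, then a red block 30 (x) x 24 (y), 18 to 66 mm above the origin, to grip across its 24 mm sides. Origin: centre of the foot's underside; x along the rail to its open end, z up. A bystander in the other rail; it stays.
- holder: All in mm: fixed black plate 180 (x) x 150 (y) x 10 with two T-slot rails along x, full length, 44 wide, centred at y = +-45, tops at z = 30. Slot floor at z = 15; slot 33 wide, 10 high, under 5 mm lips 16 apart. Rails open at +x (x = 90), capped (black, to x = -100, z = 32) at -x. A dog is out when its origin passes x = 107. Origin: centre of the plate's underside, z up.
- tray: Blue open parts tray fixed to the bench, 150 x 150 mm outside, 25 mm high, walls and floor 4 mm thick. Origin: centre of its underside, z up, x and y parallel to its sides.

How it is judged:
On the way, in this order (a step that is already met when the one before it is completed fails the run):
1. the green dog has been slid along its slot to the open end (origin at least 85 mm along the holder's x, still at slot height) (x of dog_green in the frame of holder above 0.085 m and z of dog_green in the frame of holder below 0.03 m).
2. the green dog has been lifted out, its foot above the rail tops (z of dog_green in the frame of holder above 0.035 m).
At the end, for the whole second after the job is handed in: The green dog stands upright (within 0.2 rad) on the tray's floor, its origin within 65 mm of the tray's centre along both of the tray's axes and less than 12 mm above the tray's underside, at rest and released; the red dog is within 20 mm of where it was (x of dog_green in the frame of tray between -0.065 and 0.065 m and y of dog_green in the frame of tray between -0.065 and 0.065 m and z of dog_green in the frame of tray between -0.002 and 0.012 m and angle between dog_green's own z axis and vertical below 0.2 rad and linear speed of dog_green below 0.02 m/s and distance of dog_red from where it was at the start of the episode below 0.02 m); the robot touches nothing.
It fails at once if the red dog moved more than 20 mm (distance of dog_red from where it was at the start of the episode above 0.02 m).
It fails at once if the green dog dropped (falling faster than 0.7 m/s out of the fingers) (linear speed of dog_green above 0.7 m/s and contact force between the fingers and dog_green below 0.1 N).
It also fails if it takes over 40 s, if anything falls off the work surface, if the arm or the gripper's body presses on something with over 40 N, if the wrist force passes 120 N, or if a joint passes its speed limit or range.

## Robot

A 6-joint arm with a two-finger parallel gripper is mounted at the origin on the work surface. World frame = base frame: x ahead of the robot, y to its left, z up, the work surface at z = 0. Lengths are in m, angles in rad, forces in N, time in s.
With the tool pointing down it reaches from about 0.375 to 0.9 m from the base axis. Payload 3.1 kg.
Tool frame: the origin (TCP) lies on the centre line of the jaws, within the pads' length; the fingertips stand tips_ahead ahead of it and the grasp point (between the pads) lies 6 mm ahead of it (tips_ahead is the distance from the TCP to the fingertips, in m); z points along the fingers, y is the line along which they close (so a half turn about z gives the same grasp; the last joint's range is limited). The gripper opens to 87 mm and grips with 3 to 60 N. Pads are 19 mm wide; open, the fingers measure 117 mm over their backs; the gripper's body (75 mm by 190 mm) begins 51 mm behind the grasp point.
Start: joints at [-1.306, 0.527, 1.433, -0, 1.181, -0.178], TCP at [0.268, -0.564, 0.216] pointing down, gripper open.
Joint ranges: [-3.08, 3.08], [-0.75, 2.2], [0.22, 2.44], [-1.43, 4.57], [0, 2.65], [-2.85, 2.85]. Speed limits (rad/s): [2.79, 2.79, 3.14, 3.14, 3.14, 3.14].

## Interface

Orientations are given as a unit quaternion [w, x, y, z].
In Python, from plant import get_state, grab_frame, get_calibration, finish_job, tips_ahead gives the robot as it stands.
- The arm moves only by the tool send_rows, never from a script. Its argument "motion" is a list of rows, each a list of 3 entries, a list of its own where there are three numbers: the finger opening in m, from 0 to 0.087, then the shift along the tool's x, y, z in m, then the turn about the tool's z in rad. In form: [[hand, [x, y, z], turn], ...]. A call has 1 to 20 rows; each row is the pose to reach, as a shift and turn from the pose commanded when the call began, along the tool's axes at that moment; what a row does not reach only later rows make up. A row lasts 1/10 s, in which the tool goes at most 50 mm and 8.59 degrees, less where a joint would pass 70% of its speed; a pose out of reach is approached as far as the arm can. A call with a gripper value outside its range is refused whole. The fingers move at their own pace and stop on an object; "newtons" is the grip in N (left out, the last holds). Time passes only in rows, so rows that repeat a pose let the fingers close. It gives the time, the measured TCP pose, the force, the opening and the grip force at its end, in the units of the state.
- get_state(): the state, without advancing time (a new reading comes with each control period).
- grab_frame(name): name is "scene" or "side" or "wrist"; returns the picture (480x640x3 uint8, red, green, blue); there is no depth.
- get_calibration(name): a dict with "fx", "fy", "cx", "cy" (pixels), "R" (3x3) and "t" (3): a world point X has camera coordinates R X + t. Camera axes: x right, y down, z forward; pixel columns grow to the right and rows downward; lengths in m; the calibration is good to about 2 mm. A picture is of the moment at which its call begins: read the wrist's pose just before it. get_calibration takes no time and is no camera call; for the wrist camera it gives the pose at the moment of the call.
- finish_job(): hands the job in; it is judged then, once.
The state is a dict: "time": time; "qpos": joint angles; "dq": joint speeds; "joint_efforts": joint torques, N m; "tool_pos": TCP position; "orientation": TCP orientation; "force": force on the tool from outside, world axes, zero at the start; "ft_torque": the same for the moment, N m; "opening": opening from 0.0 (shut) to 1.0 (fully open); "grip_force": force on a finger pad.
Only numpy, scipy, OpenCV 4.12 (cv2) and the standard library are available. Lean on these libraries where they do the work, as an engineer would, in place of code of your own. Each camera call takes 0.05 s, during which the arm holds its last target. There are 200 camera calls.

## Working session

There is one attempt and no reset: what is moved stays moved. The work goes in short steps, Python scripts to look and compute and a tool call to move; the robot and the scene stay as the last step left them, time stands still between calls to the robot, and variables do not carry over. Pictures are saved under pics/ and viewed, at most 10 in all, crops included, and the job is handed in when it is done.

Besides the shell and the picture viewer there is one more tool, called after "Request:" as name([rows], argument=value, ...), one row to a line, values as JSON. send_rows: Moves the arm, as the interface text tells. Its arguments: {"type":"object","properties":{"motion":{"type":"array"},"newtons":{"type":"number"}},"required":["motion"]}

```bash
mkdir -p pics; python3 - <<'E'
from plant import *
import cv2
print(get_state(), tips_ahead)
for n in ("scene","side"):
    f=grab_frame(n); cv2.imwrite(f"pics/{n}0.png",f[:,:,::-1]); c=get_calibration(n); print(n,c)
E
```

```text
{'time': 0.0, 'qpos': array([-1.30549622e+00,  5.28456018e-01,  1.43389919e+00, -2.29204190e-05,
        1.18140811e+00, -1.78497532e-01]), 'dq': array([-1.85051825e-03,  9.18797577e-05, -1.62428711e-03,  1.01147616e-03,
       -1.08917601e-03, -1.66728744e-03]), 'joint_efforts': array([-4.78717611e-04, -4.40041208e+01, -1.76592940e+01,  6.32319669e-02,
        5.83075953e-02, -1.83431403e-04]), 'tool_pos': array([ 0.26817986, -0.56370909,  0.21527889]), 'orientation': array([-1.08384971e-03,  9.75479777e-01,  2.20086406e-01, -5.76776061e-05]), 'force': array([-0.26075611,  0.41309464, -0.80239773]), 'ft_torque': array([-0.02310123,  0.02015581,  0.04638234]), 'grip_force': 0.0, 'opening': 0.998234556492799} 0.025
scene {'fx': 537.9280493339455, 'fy': 537.9280493339455, 'cx': 317.2047150470028, 'cy': 231.85075199943313, 'R': array([[ 0.84100592,  0.54096789, -0.00792414],
       [ 0.42422893, -0.66846809, -0.6108848 ],
       [-0.33576609,  0.51039608, -0.79167984]]), 't': array([-0.45305691, -0.25074128,  1.05925054])}
side {'fx': 453.9097691072508, 'fy': 453.9097691072508, 'cx': 326.48010552256886, 'cy': 242.35016822953136, 'R': array([[-0.98517357, -0.17081073, -0.01602292],
       [-0.08199205,  0.55081369, -0.83059111],
       [ 0.15069952, -0.81696265, -0.55665221]]), 't': array([0.55484475, 0.1137318 , 0.63670282])}
```

View pics/scene0.png

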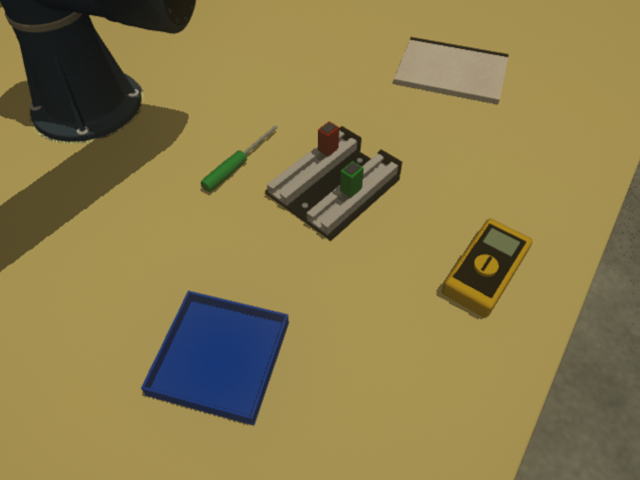

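View pics/side0.png

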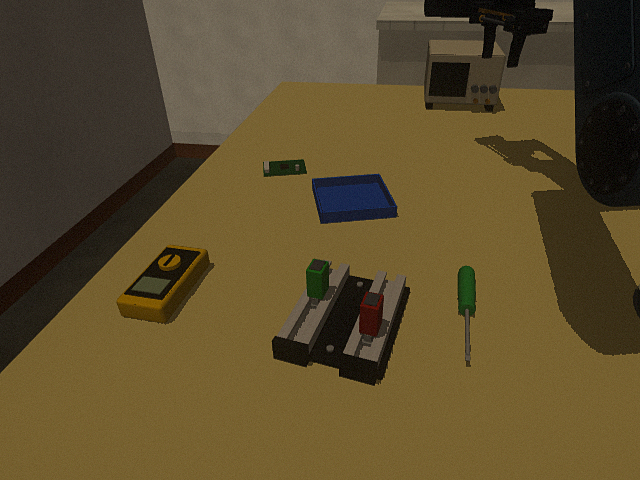

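The scene view shows the green dog at about (351,180) and the red one at (328,138). The rail caps are at the upper right, so the open ends face lower left. The tray is at about (218,355). The side view agrees: green (317,280), red (371,313), tray (354,198).

```bash
cat > h.py <<'E'
import numpy as np, cv2
from plant import *
def ray(c,uv):
    uv=np.atleast_2d(uv).astype(float); R,t=np.array(c["R"]),np.array(c["t"])
    d=np.c_[(uv[:,0]-c["cx"])/c["fx"],(uv[:,1]-c["cy"])/c["fy"],np.ones(len(uv))]@R
    return -R.T@t,d
def plane(c,uv,z):
    o,d=ray(c,uv); return o+d*((z-o[2])/d[:,2])[:,None]
def tri(c1,u1,c2,u2):
    (o1,d1),(o2,d2)=ray(c1,u1),ray(c2,u2); d1,d2=d1[0],d2[0]
    s=np.linalg.lstsq(np.c_[d1,-d2],o2-o1,rcond=None)[0]
    a,b=o1+s[0]*d1,o2+s[1]*d2; return (a+b)/2,np.linalg.norm(a-b)
def mask(img,lo,hi,box=None):
    m=cv2.inRange(cv2.cvtColor(img,cv2.COLOR_RGB2HSV),lo,hi)
    if box:
        k=np.zeros_like(m); x0,y0,x1,y1=box; k[y0:y1,x0:x1]=255; m&=k
    return m
def biggest(m):
    return max(cv2.findContours(m,cv2.RETR_EXTERNAL,cv2.CHAIN_APPROX_NONE)[0],key=cv2.contourArea)
G=((45,80,30),(80,255,255)); Bl=((105,120,40),(130,255,255))
E
python3 - <<'E'
from h import *
S=cv2.imread("pics/scene0.png")[:,:,::-1].copy(); D=cv2.imread("pics/side0.png")[:,:,::-1].copy()
cs,cd=get_calibration("scene"),get_calibration("side")
def cen(ct): m=cv2.moments(ct); return m["m10"]/m["m00"],m["m01"]/m["m00"]
for nm,lo,hi,b1,b2 in (("green",*G,(325,150,375,215),(295,250,340,305)),("red",(0,120,40),(8,255,255),(305,115,350,160),(350,280,395,345))):
    a,b=[biggest(mask(i,lo,hi,x)) for i,x in((S,b1),(D,b2))]
    print(nm,cen(a),cen(b),cv2.boundingRect(a),cv2.boundingRect(b),tri(cs,cen(a),cd,cen(b)))
for im,c in((S,cs),(D,cd)):
    t=biggest(mask(im,*Bl)); r=cv2.minAreaRect((plane(c,t[:,0],.025)[:,:2]*1000).astype(np.float32)); print("tray",r)
m=mask(S,(0,0,90),(179,70,255),(255,110,410,245))
n,l,st,_=cv2.connectedComponentsWithStats(m)
for i in range(1,n):
    if st[i,4]>60:
        q=plane(cs,np.argwhere(l==i)[:,::-1],.03)[:,:2]*1000
        print(st[i],cv2.minAreaRect(q.astype(np.float32)))
cv2.imwrite("pics/c.png",cv2.resize(np.vstack([S[110:245,255:410,::-1],cv2.cvtColor(m,8)[110:245,255:410]]),None,fx=2.2,fy=2.2))
E
```

```text
green (351.0396488246955, 178.32738600962898) (316.21786283891544, 281.58724082934606) (340, 161, 23, 36) (306, 259, 23, 40) (array([0.56545727, 0.06073327, 0.05488279]), np.float64(0.0021065478514189547))
red (332.38205128205124, 145.77948717948718) (368.78696969696966, 317.4357575757576) (326, 139, 12, 16) (359, 291, 25, 46) (array([0.49068697, 0.11577761, 0.04627038]), np.float64(0.008539596860241179))
tray ((561.7662353515625, -278.22271728515625), (151.44471740722656, 153.6587371826172), 17.607362747192383)
tray ((554.0230712890625, -257.158203125), (151.83169555664062, 185.935546875), 17.458492279052734)
[255 126  22  20  64] ((370.3620910644531, 89.83699798583984), (59.008819580078125, 5.267144203186035), 86.10993194580078)
[272 138  85  61 986] ((489.0651550292969, 73.70697021484375), (188.63441467285156, 25.2730655670166), 80.11278533935547)
[268 152  48  37 395] ((459.1689453125, 45.47710037231445), (104.83910369873047, 14.931108474731445), 80.25140380859375)
[363 154  21  20 184] ((564.0274658203125, 129.6978302001953), (53.601600646972656, 16.021635055541992), 79.81319427490234)
[ 312  162   86   66 1158] ((576.6494140625, 58.97403335571289), (188.69740295410156, 26.918682098388672), 80.26193237304688)
[307 192  31  25 283] ((543.0550537109375, 8.176923751831055), (59.93732452392578, 15.848727226257324), 80.26126861572266)
```

View pics/c.png

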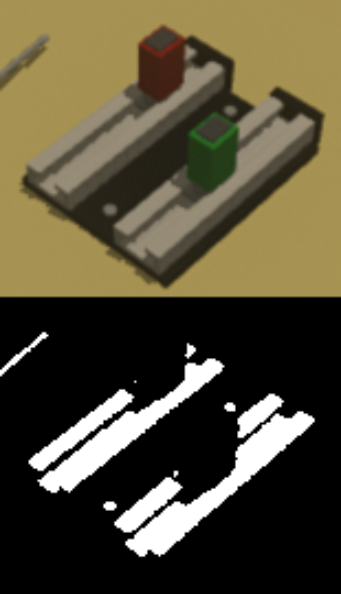

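Request:
send_rows([
  [0.087,[0.536,-0.437,0.036],-0.956],
  [0.087,[0.536,-0.437,0.036],-0.956],
  [0.087,[0.536,-0.437,0.036],-0.956],
  [0.087,[0.536,-0.437,0.036],-0.956],
  [0.087,[0.536,-0.437,0.036],-0.956],
  [0.087,[0.536,-0.437,0.036],-0.956],
  [0.087,[0.536,-0.437,0.036],-0.956],
  [0.087,[0.536,-0.437,0.036],-0.956],
  [0.087,[0.536,-0.437,0.036],-0.956],
  [0.087,[0.536,-0.437,0.036],-0.956],
  [0.087,[0.536,-0.437,0.036],-0.956],
  [0.087,[0.536,-0.437,0.036],-0.956],
  [0.087,[0.536,-0.437,0.036],-0.956],
  [0.087,[0.536,-0.437,0.036],-0.956],
  [0.087,[0.536,-0.437,0.036],-0.956],
  [0.087,[0.536,-0.437,0.036],-0.956],
  [0.087,[0.536,-0.437,0.036],-0.956],
  [0.087,[0.536,-0.437,0.036],-0.956],
  [0.087,[0.536,-0.437,0.036],-0.956],
])

```text
time: 2.0
tool_pos: [0.5645, 0.059, 0.1804]
orientation: [-0.0, 0.766, 0.643, -0.0]
force: [0.3, 0.0, 0.0]
opening: 1.0
grip_force: 0.0
```

```bash
cat >> h.py <<'E'
def tool(dw):
    from scipy.spatial.transform import Rotation as Q
    q=get_state()["orientation"]; R=Q.from_quat([q[1],q[2],q[3],q[0]]); return R.as_matrix(), R.inv().apply(dw)
E
python3 - <<'E'
from h import *
s=get_state(); c=get_calibration("wrist"); W=grab_frame("wrist"); cv2.imwrite("pics/w1.png",W[:,:,::-1])
print(s["time"],s["tool_pos"],s["opening"]); R,_=tool([0,0,0]); print(R.round(3))
g=biggest(mask(W,*G)); print(cv2.boundingRect(g)); o,d=ray(c,[320,240]); print(o,d)
q=plane(c,g[:,0],.081)[:,:2]*1000; print(cv2.minAreaRect(q.astype(np.float32)))
E
```

```text
2.0 [0.56448186 0.05902161 0.18036991] 1.0000150140569322
[[ 0.172  0.985 -0.   ]
 [ 0.985 -0.172 -0.   ]
 [-0.    -0.    -1.   ]]
(305, 215, 32, 47)
[0.57566843 0.12371136 0.34830027] [[-0.03744777 -0.22728017 -0.97321067]]
((566.0299072265625, 62.4473876953125), (35.85556411743164, 23.283950805664062), 80.67313385009766)
```

View pics/w1.png

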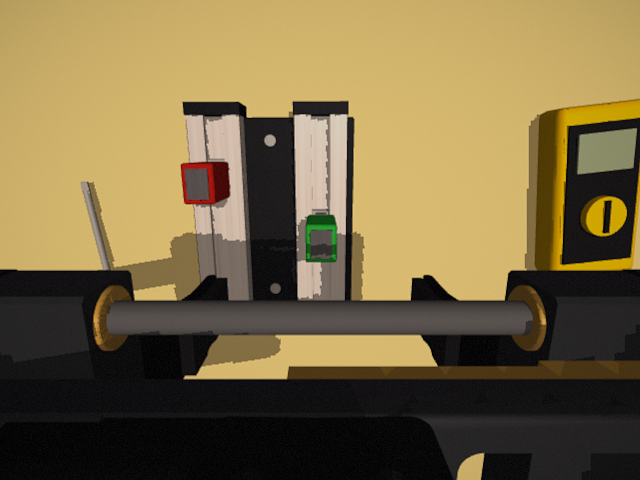

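The wrist view shows the green block centred between the fingers (305–337, 215–262). Its measured width is 23.3 mm against 24, and its axis is at 80.7° with the tool at 80.1°. Next I descend and grip.

Request:
send_rows([
  [0.087,[0,0.001,0.04],0],
  [0.087,[0,0.001,0.08],0],
  [0.087,[0,0.001,0.105],0],
  [0.087,[0,0.001,0.116],0],
  [0.087,[0,0.001,0.116],0],
  [0.02,[0,0.001,0.116],0],
  [0.02,[0,0.001,0.116],0],
  [0.02,[0,0.001,0.116],0],
  [0.02,[0,0.001,0.116],0],
  [0.02,[0,0.001,0.116],0],
  [0.02,[0,0.001,0.116],0],
  [0.02,[0,0.001,0.116],0],
  [0.02,[0,0.001,0.116],0],
  [0.02,[0,0.001,0.116],0],
], newtons=30)

```text
time: 3.45
tool_pos: [0.5658, 0.0602, 0.0642]
orientation: [-0.0, 0.765, 0.644, -0.0]
force: [-0.2, 0.2, -0.2]
opening: 0.281
grip_force: 0.0
```

Request:
send_rows([
  [0.015,[0,0,0],0],
  [0.015,[0,0,0],0],
  [0.015,[0,0,0],0],
  [0.015,[0,0,0],0],
  [0.015,[-0.01,0,0],0],
  [0.015,[-0.02,0,0],0],
  [0.015,[-0.03,0,0],0],
], newtons=30)

```text
time: 4.15
tool_pos: [0.5629, 0.0419, 0.0649]
orientation: [-0.006, 0.768, 0.64, 0.009]
force: [8.2, 43.5, -3.4]
opening: 0.271
grip_force: 29.9
```

Request:
send_rows([
  [0.015,[0,0,0],0],
  [0.015,[0,0,0],0],
])

```text
time: 4.35
tool_pos: [0.5628, 0.0411, 0.0649]
orientation: [-0.004, 0.768, 0.641, 0.008]
force: [6.2, 36.4, -0.7]
opening: 0.268
grip_force: 29.9
```

```bash
python3 - <<'E'
from h import *
s=get_state(); print(s["time"],s["tool_pos"],s["force"],s["ft_torque"],s["grip_force"],s["opening"])
a=grab_frame("side")[240:360,260:420,::-1]; b=grab_frame("wrist")[90:310,170:370,::-1]
a=cv2.resize(a,(533,400)); b=cv2.resize(b,(267,400)); cv2.imwrite("pics/j1.png",np.hstack([a,b])[:, :800])
E
```

```text
4.35 [0.56283156 0.04106111 0.06486007] [ 6.17293794 36.36774596 -0.74074039] [ 6.27961377 -1.31661368  0.03951215] 29.928812384605408 0.2681683501404678
```

View pics/j1.png

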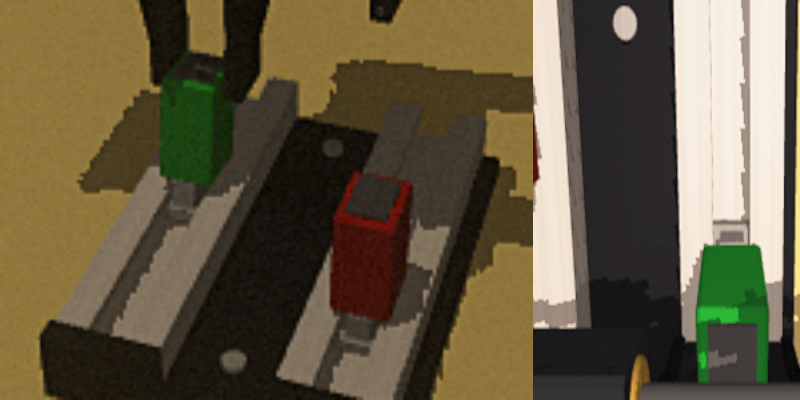

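The side view shows the dog still in its slot with the fingers on its open-end half, so the pads may have slipped. I'll measure how far the dog itself has moved.

```bash
python3 - <<'E'
from h import *
D0=cv2.imread("pics/side0.png")[:,:,::-1].copy(); D=grab_frame("side"); c=get_calibration("side")
# same image row band near the bottom edge of the block: cast bottom corner onto z=.033
for I in (D0,D):
    g=biggest(mask(I,*G,(280,240,345,310)))[:,0]; b=g[g[:,1].argmax()]; l=g[g[:,0].argmin()]; r=g[g[:,0].argmax()]
    t=g[g[:,1].argmin()]
    print("bottom",b,plane(c,b,.033),"top",t,plane(c,t,.081), l, r)
W=grab_frame("wrist"); cw=get_calibration("wrist"); g=biggest(mask(W,*G))
print(cv2.boundingRect(g)); 
top=[[323.,212]]
x,y,w,h=cv2.boundingRect(g)
print(plane(cw,[[x+w/2,y]],.033), plane(cw,g[g[:,:,1].argmax()],.081), get_state()["tool_pos"],get_state()["force"])
# dark top face inside the green
E
```

```text
bottom [316 298] [[0.56545432 0.07111816 0.033     ]] top [313 259] [[0.57364004 0.04382363 0.081     ]] [306 269] [328 287]
bottom [320 295] [[0.56102158 0.06382723 0.033     ]] top [316 255] [[0.57129074 0.03360314 0.081     ]] [308 270] [330 271]
(292, 225, 55, 76)
[[0.56785814 0.06810727 0.033     ]] [[0.55185311 0.0449921  0.081     ]] [0.56283052 0.04113142 0.06486046] [ 6.70091438 35.25233953  0.91777541]
```

The dog's base moved about 7 mm and its top about 10 mm, against 19 mm for the TCP. So it tilted and jammed, and the pads slipped. I'll relax the arm, open, re-centre lower on the block and re-grip.

Request:
send_rows([
  [0.015,[0.006,0,0],0],
  [0.015,[0.012,0,0],0],
  [0.015,[0.013,0,0],0],
  [0.04,[0.013,0,0],0],
  [0.04,[0.013,0,0],0],
  [0.04,[0.018,0,0.0],0],
  [0.04,[0.022,0,0.003],0],
  [0.04,[0.022,0,0.005],0],
  [0.04,[0.022,0,0.005],0],
])

```text
time: 5.45
tool_pos: [0.564, 0.0525, 0.0586]
orientation: [-0.0, 0.765, 0.644, -0.0]
force: [0.4, 0.4, 0.3]
opening: 0.456
grip_force: 0.0
```

```bash
python3 - <<'E'
from h import *
s=get_state(); print(s["time"],s["tool_pos"],s["orientation"],s["force"],s["opening"])
c=get_calibration("side"); D=grab_frame("side"); W=grab_frame("wrist"); cw=get_calibration("wrist")
g=biggest(mask(D,*G,(280,240,345,310)))[:,0]; b=g[g[:,1].argmax()];t=g[g[:,1].argmin()]
print("bottom",b,plane(c,b,.033),"top",t,plane(c,t,.081))
g=biggest(mask(W,*G)); x,y,w,h=cv2.boundingRect(g); print(x,y,w,h)
for v in range(y+4,y+h,12):
    r=g[g[:,0,1]==v][:,0]; l,q=r[:,0].min(),r[:,0].max(); print(v,l,q, end=' | ')
o,d=ray(cw,[320,y]); print(o)
cv2.imwrite("pics/w2.png",np.hstack([cv2.resize(W[100:340,220:420,::-1],(400,480)),cv2.resize(D[235:345,270:400,::-1],(400,338+0))if 0 else cv2.resize(D[235:345,280:370,::-1],(392,480))]))
E
```

```text
5.45 [0.56402503 0.05252397 0.05864781] [-4.14509828e-04  7.64786224e-01  6.44283841e-01 -4.37489640e-04] [0.41017233 0.43992098 0.31473958] 0.4564529165392195
bottom [321 299] [[0.55803439 0.07215074 0.033     ]] top [313 259] [[0.57364004 0.04382363 0.081     ]]
293 239 55 62
243 298 341 | 255 295 344 | 267 293 347 | 279 293 347 | 291 293 347 | [0.57536571 0.11703577 0.22692101]
```

View pics/w2.png

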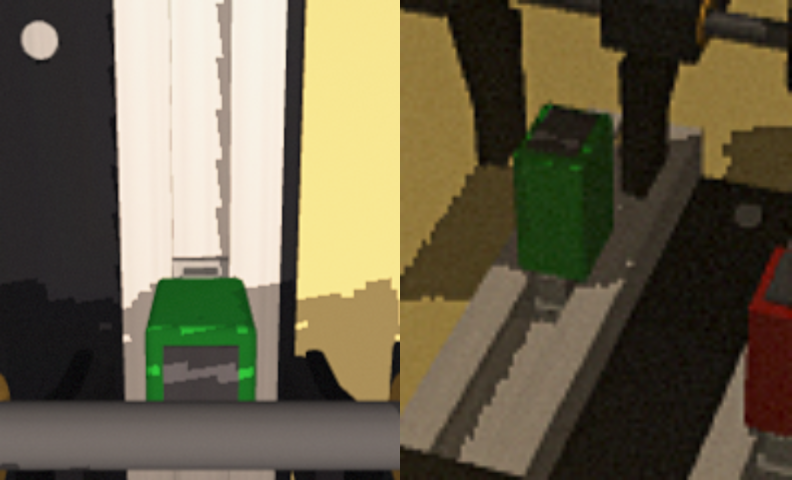

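The dog is back at about its start position, upright, centred in the slot, and about 8 mm to the cap side of the TCP. I'll centre on it, grip low and try small steps while watching the force.

Request:
send_rows([
  [0.04,[0.008,0,0],0],
  [0.04,[0.008,0,0.002],0],
  [0.04,[0.008,0,0.002],0],
  [0.015,[0.008,0,0.002],0],
  [0.015,[0.008,0,0.002],0],
  [0.015,[0.008,0,0.002],0],
  [0.015,[0.008,0,0.002],0],
  [0.015,[0.008,0,0.002],0],
  [0.015,[0.008,0,0.002],0],
  [0.015,[0.008,0,0.002],0],
  [0.015,[0.008,0,0.002],0],
], newtons=40)

```text
time: 6.65
tool_pos: [0.5659, 0.0601, 0.0573]
orientation: [0.0, 0.765, 0.644, 0.0]
force: [0.2, -1.0, 0.3]
opening: 0.272
grip_force: 40.0
```

Request:
send_rows([
  [0.015,[-0.002,0,0],0],
  [0.015,[-0.004,0,0],0],
  [0.015,[-0.004,0,0],0],
])

```text
time: 6.95
tool_pos: [0.5651, 0.056, 0.0573]
orientation: [0.0, 0.765, 0.644, -0.0]
force: [0.6, 0.9, 0.2]
opening: 0.273
grip_force: 40.0
```

Free at 1 N. I'll continue in small steps.

Request:
send_rows([
  [0.015,[-0.003,0,0],0],
  [0.015,[-0.006,0,0],0],
  [0.015,[-0.009,0,0],0],
  [0.015,[-0.012,0,0],0],
  [0.015,[-0.012,0,0],0],
])

```text
time: 7.45
tool_pos: [0.563, 0.0437, 0.0573]
orientation: [0.0, 0.765, 0.644, -0.0]
force: [-0.4, -1.7, 1.3]
opening: 0.268
grip_force: 40.0
```

Request:
send_rows([
  [0.015,[-0.004,0,0],0],
  [0.015,[-0.008,0,0],0],
  [0.015,[-0.012,0,0],0],
  [0.015,[-0.016,0,0],0],
  [0.015,[-0.02,0,0],0],
  [0.015,[-0.024,0,0],0],
  [0.015,[-0.028,0,0],0],
  [0.015,[-0.028,0,0],0],
])

```text
time: 8.25
tool_pos: [0.5583, 0.016, 0.0573]
orientation: [0.0, 0.765, 0.644, -0.0]
force: [0.5, -1.2, 1.6]
opening: 0.275
grip_force: 40.0
```

Request:
send_rows([
  [0.015,[-0.004,0,0],0],
  [0.015,[-0.008,0,0],0],
  [0.015,[-0.012,0,0],0],
  [0.015,[-0.016,0,0],0],
  [0.015,[-0.02,0,0],0],
  [0.015,[-0.024,0,0],0],
  [0.015,[-0.028,0,0],0],
  [0.015,[-0.032,0,0],0],
  [0.015,[-0.036,0,0],0],
  [0.015,[-0.04,0,0],0],
  [0.015,[-0.04,0,0],0],
])

```text
time: 9.35
tool_pos: [0.5513, -0.0231, 0.0572]
orientation: [-0.0, 0.765, 0.644, -0.0]
force: [0.2, 1.6, 4.6]
opening: 0.27
grip_force: 40.0
```

```bash
python3 - <<'E'
from h import *
S=grab_frame("scene")[120:270,240:420,::-1]; D=grab_frame("side")[220:380,250:420,::-1]
cv2.imwrite("pics/m1.png",np.hstack([cv2.resize(S,(400,340)),cv2.resize(D,(362,340))])); s=get_state(); print(s["tool_pos"],s["force"])
E
```

```text
[ 0.55135312 -0.02298043  0.05724548] [0.14226434 0.27777263 3.69534569]
```

View pics/m1.png

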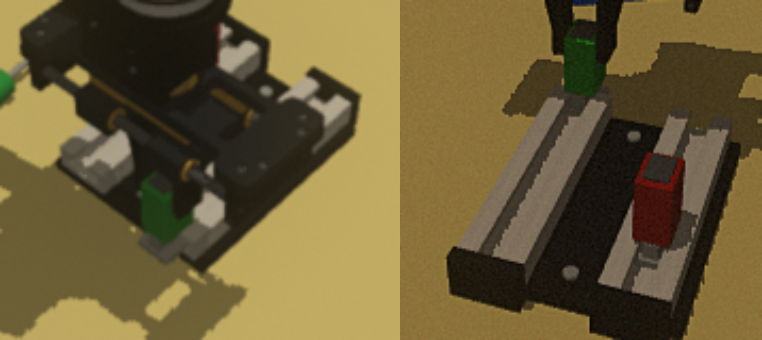

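The dog is at the open end and still held, and red has not moved. Now I slide it clear.

Request:
send_rows([
  [0.015,[-0.004,0,0],0],
  [0.015,[-0.008,0,0],0],
  [0.015,[-0.012,0,0],0],
  [0.015,[-0.016,0,0],0],
  [0.015,[-0.02,0,0],0],
  [0.015,[-0.024,0,0],0],
  [0.015,[-0.028,0,0],0],
  [0.015,[-0.032,0,0],0],
  [0.015,[-0.036,0,0],0],
  [0.015,[-0.04,0,0],0],
  [0.015,[-0.045,0,0],0],
  [0.015,[-0.05,0,0],0],
  [0.015,[-0.05,0,0],0],
])

```text
time: 10.75
tool_pos: [0.543, -0.0726, 0.0573]
orientation: [0.0, 0.765, 0.644, 0.0]
force: [-0.1, -0.1, -1.5]
opening: 0.273
grip_force: 40.0
```

Request:
send_rows([
  [0.015,[0,0,-0.005],0],
  [0.015,[0,0,-0.015],0],
  [0.015,[0,0,-0.03],0],
  [0.015,[0,0,-0.05],0],
  [0.015,[0,0,-0.07],0],
  [0.015,[0,0,-0.08],0],
  [0.015,[0,0,-0.08],0],
  [0.015,[0,0,-0.08],0],
])

```text
time: 11.55
tool_pos: [0.5427, -0.0716, 0.1372]
orientation: [-0.0, 0.765, 0.644, -0.0]
force: [-0.3, 0.3, -1.8]
opening: 0.27
grip_force: 40.0
```

```bash
python3 - <<'E'
from h import *
D=grab_frame("side"); c=get_calibration("side")
s=get_state(); print(s["tool_pos"],s["force"],s["grip_force"])
S=grab_frame("scene"); cv2.imwrite("pics/m2.png",np.hstack([cv2.resize(S[170:420,130:340,::-1],(400,476)),cv2.resize(D[150:300,280:400,::-1],(381,476))]))
# tray centre in the holder-parallel tool frame, from the scene's first view
t=np.array([.5605,-.276,0]); print(tool(t-s["tool_pos"])[1])
E
```

```text
[ 0.54234419 -0.07152458  0.13668603] [ 0.39917531  0.35117126 -1.29455954] 39.996283650398254
[-0.19845196  0.05295327  0.13651252]
```

View pics/m2.png

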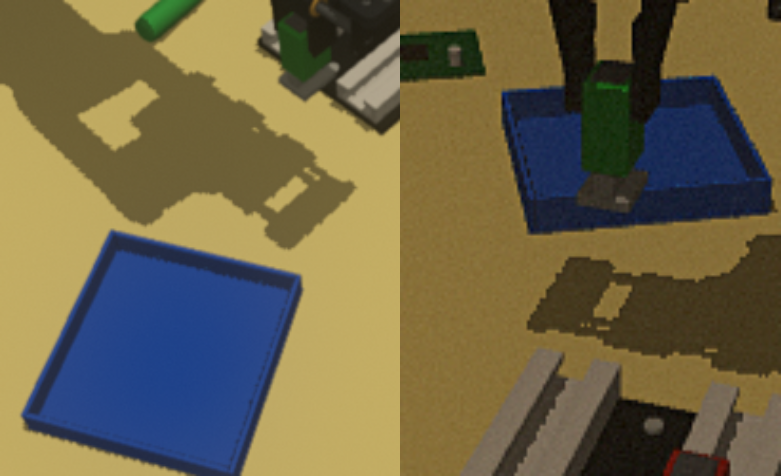

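The dog is held upright, clear of the rail. I'll carry it to the tray centre (+y axis 0.053, −x 0.199) and come down in stages.

Request:
send_rows([
  [0.015,[-0.02,0.006,0],0],
  [0.015,[-0.04,0.011,0],0],
  [0.015,[-0.06,0.017,0],0],
  [0.015,[-0.08,0.022,0],0],
  [0.015,[-0.1,0.027,0],0],
  [0.015,[-0.12,0.032,0],0],
  [0.015,[-0.14,0.038,0],0],
  [0.015,[-0.16,0.043,0],0],
  [0.015,[-0.18,0.048,0],0],
  [0.015,[-0.199,0.053,0],0],
  [0.015,[-0.199,0.053,0.01],0],
  [0.015,[-0.199,0.053,0.025],0],
  [0.015,[-0.199,0.053,0.04],0],
  [0.015,[-0.199,0.053,0.055],0],
  [0.015,[-0.199,0.053,0.07],0],
  [0.015,[-0.199,0.053,0.08],0],
  [0.015,[-0.199,0.053,0.085],0],
  [0.015,[-0.199,0.053,0.088],0],
  [0.015,[-0.199,0.053,0.088],0],
])

```text
time: 13.55
tool_pos: [0.5615, -0.2769, 0.0491]
orientation: [-0.0, 0.765, 0.644, 0.0]
force: [-0.6, 0.7, -0.3]
opening: 0.27
grip_force: 40.0
```

Request:
send_rows([
  [0.015,[0,0,0.001],0],
  [0.015,[0,0,0.002],0],
  [0.015,[0,0,0.002],0],
  [0.015,[0,0,0.002],0],
])

```text
time: 13.95
tool_pos: [0.5615, -0.2771, 0.0475]
orientation: [0.0, 0.765, 0.644, 0.0]
force: [-0.1, -0.3, -1.6]
opening: 0.27
grip_force: 40.0
```

Request:
send_rows([
  [0.015,[0,0,0.0005],0],
  [0.015,[0,0,0.001],0],
  [0.015,[0,0,0.001],0],
  [0.015,[0,0,0.001],0],
])

```text
time: 14.35
tool_pos: [0.5615, -0.277, 0.0463]
orientation: [0.0, 0.765, 0.644, 0.0]
force: [-0.5, -0.7, -1.2]
opening: 0.272
grip_force: 40.0
```

```bash
python3 - <<'E'
from h import *
D=grab_frame("side"); S=grab_frame("scene")
cv2.imwrite("pics/p1.png",np.hstack([cv2.resize(S[280:430,130:300,::-1],(440,388)),cv2.resize(D[130:240,300:402,::-1],(360,388))]))
s=get_state(); print(s["tool_pos"],s["force"])
E
```

```text
[ 0.56145847 -0.27700257  0.04631188] [-0.19030226  0.76061991 -0.51996199]
```

View pics/p1.png

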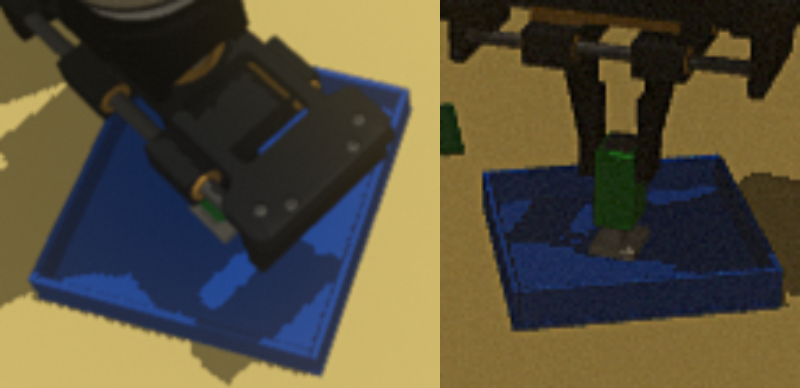

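The dog is upright over the middle of the tray. I'll step down until it touches.

Request:
send_rows([
  [0.015,[0,0,0.0005],0],
  [0.015,[0,0,0.0005],0],
  [0.015,[0,0,0.001],0],
  [0.015,[0,0,0.001],0],
  [0.015,[0,0,0.001],0],
])

```text
time: 14.95
tool_pos: [0.5615, -0.277, 0.0463]
orientation: [0.0, 0.765, 0.644, 0.0]
force: [-1.1, 1.6, 7.1]
opening: 0.273
grip_force: 40.0
```

Contact at 7 N and z = 0.0463, as predicted. I'll release and retreat.

Request:
send_rows([
  [0.015,[0,0,-0.0005],0],
  [0.015,[0,0,-0.0005],0],
  [0.03,[0,0,-0.0005],0],
  [0.045,[0,0,-0.0005],0],
  [0.055,[0,0,-0.0005],0],
  [0.055,[0,0,-0.0005],0],
  [0.055,[0,0,-0.0005],0],
  [0.055,[0,0,-0.0005],0],
  [0.055,[0,0,-0.02],0],
  [0.055,[0,0,-0.05],0],
  [0.055,[0,0,-0.08],0],
  [0.055,[0,0,-0.12],0],
  [0.055,[0,0,-0.15],0],
  [0.055,[0,0,-0.15],0],
  [0.055,[0,0,-0.15],0],
  [0.055,[0,0,-0.15],0],
])

```text
time: 16.55
tool_pos: [0.5603, -0.2762, 0.1937]
orientation: [-0.002, 0.765, 0.644, -0.0]
force: [0.6, 0.4, -0.1]
opening: 0.631
grip_force: 0.0
```

```bash
python3 - <<'E'
from h import *
D=grab_frame("side"); cv2.imwrite("pics/p2.png",cv2.resize(D[130:360,250:420,::-1],(444,600)))
s=get_state(); print(s["tool_pos"],s["force"],s["opening"],s["dq"].round(3))
E
```

```text
[ 0.56025904 -0.27615852  0.19339577] [ 0.11682447  0.48169739 -0.28611287] 0.6328490144076424 [ 0.001  0.007 -0.002 -0.001  0.001  0.   ]
```

View pics/p2.png

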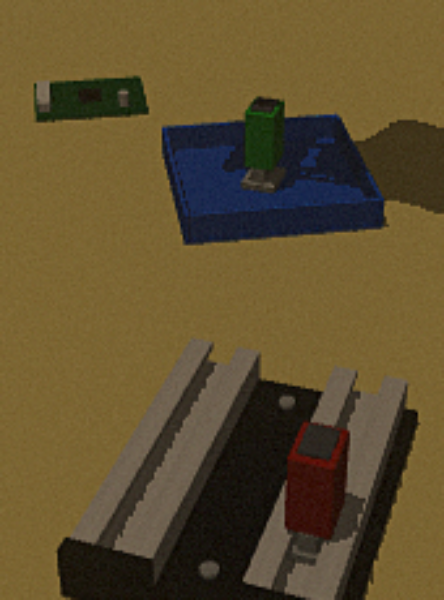

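The green dog stands upright in the tray with the gripper clear, and red is still in place. Handing in.

```bash
python3 -c "
from plant import *
print(finish_job())"
```

```text
the job is handed in; nothing more can be done
None
```

The green dog is out of its rail, standing upright and released near the middle of the blue tray, the red dog shows no movement in the last picture, and the job was handed in at about 16.6 s; no verdict was returned.

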